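Reset a ratchet-propped viewing board to its lowest notch

TASK

The tilting viewing board is propped too steep and has to be set to its lowest notch: take it by the yellow bar, raise it through its notches and on past the top, gently against the spring buffer, until the orange pawl trips out. Then carry it down until it lies fully flat, which re-arms the pawl, raise it again by one notch only and leave it resting there, propped in the lowest notch. Do not drop the board, ram the buffer or force the board down against the pawl, and leave everything else on the bench where it is.

Things in the scene. Friction and masses are not known exactly. Their poses are not given: they have to be found in the camera images.
- stand: Fixed base of the tilting viewing stand: dark steel plate 270 x 220 x 12 mm with grey posts. Origin on the bench straight below the middle of the board's hinge line; its y axis runs along the hinge line, its x axis points level from the hinge towards the board's handle end, z up. Ratchet, orange pawl, red cam and buffer are on its +y side, 110 to 166 mm from the middle.
- hinge (a point): Middle of the board's hinge line, 120 mm above the bench, straight above the origin of stand.
- board (a joint): Tilt of the viewing board (black plate 150 x 220 x 8 mm with a blue sheet; 2 to 4 N to lift at its bar): 0 rad = lying flat (level), grows as the handle end rises, end of travel 1.42. It rests at 0.21, 0.42, 0.63 or 0.84 rad when propped in its four notches, lowest to highest. The hinge is only lightly damped: let go while the pawl is out, the board falls.
- handle (a point): Middle of the board's yellow bar handle: round, 12 mm thick, parallel to the hinge, free length 110 mm, 210 mm from the hinge line; at tilt a it is 210*cos(a) mm from the hinge towards +x of the stand and 210*sin(a) mm above it. Gap to the plate's edge 39 mm. It can be pinched across from above and turns between the fingers as the board swings.
- ratchet: Aluminium quadrant with steel pins, fixed to the board on its +y side, turning with it about the hinge line (origin: middle of the hinge line; axes those of the stand when flat). A propped board loads it with 5 to 13 N; each newton pushed down at the bar adds 3 N. It is damaged above 60 N.
- pawl_pivot (a point): Fixed pivot of the orange pawl (bar 78 mm long) on the stand. Leaning in (to the hinge) it drops behind each ratchet pin by its own weight as the board rises, not felt at the bar, and props the board. Lifting past the top, the red cam tips it over outwards, where it stays and lets the board down. The last 0.17 rad of lowering swings it back in: armed again below 0.03 rad.
- buffer: Red top of a spring buffer, 22 mm across; its top centre is 60 mm from its origin towards -x of the stand. Past the top notch the red cam presses it. Each stand's cam is set differently: first touch lies between 1.02 and 1.28 rad. From there resistance at the bar, along its arc, grows by about 0.9 N/mm. The pawl is over once it has grown by 7.5 to 9 N; above 16 N (60 N on the buffer) the buffer is damaged.
- dish: closed flat lab dish, pale violet, 94 mm across and 18 mm high, loose
- lens_cap: black round dust cap, 38 mm across, 24 mm high, loose
- tweezers: steel tweezers lying flat, 115 mm long, loose
- wafer_box: square blue wafer box with pale lid, 125 x 125 x 42 mm, loose
- mouse: black computer mouse without cable, 100 x 60 x 34 mm, loose
- solvent: white closed bottle with red cap, 64 mm across, 150 mm high, loose
- marker: grey marker with green cap, 120 mm long, loose

How it is judged:
On the way, in this order (a step that is already met when the one before it is completed fails the run):
1. the board is lifted past its highest notch towards the buffer (tilt above 0.98 rad) (value of joint board above 0.98 rad), for 0.1 s.
2. the board lies flat (tilt below 0.03 rad), which only a tripped pawl allows (value of joint board below 0.03 rad), for 0.2 s.
At the end, for the whole second after the job is handed in: The board rests still in its lowest notch, tilt 0.17 to 0.25 rad, propped by the pawl and let go, after having been past the top and then flat (value of joint board between 0.17 and 0.25 rad and velocity of joint board between -0.05 and 0.05 rad/s); the robot touches nothing.
It fails at once if the buffer is rammed: more than 60 N on it (about 16 N at the bar) (contact force between buffer and anything else above 60 N).
It fails at once if the board is forced down on the pawl: more than 60 N on the ratchet (contact force between ratchet and anything else above 60 N).
It fails at once if the board drops: it sinks faster than 1.2 rad/s (velocity of joint board below -1.2 rad/s).
It fails at once if another thing on the bench is pushed more than 30 mm (distance of any of dish, lens_cap, tweezers, wafer_box, mouse, solvent, marker from where it was at the start of the episode above 0.03 m).
It also fails if it takes over 69 s, if anything falls off the work surface, if the arm or the gripper's body presses on something with over 40 N, if the wrist force passes 120 N, or if a joint passes its speed limit or range.

ROBOT

A 6-joint arm with a two-finger parallel gripper is mounted at the origin on the work surface. World frame = base frame: x ahead of the robot, y to its left, z up, the work surface at z = 0. Lengths are in m, angles in rad, forces in N, time in s.
With the tool pointing down it reaches from about 0.3 to 0.825 m from the base axis. Payload 5.4 kg.
Tool frame: the origin (TCP) lies at the very end of the fingers, on their centre line; the grasp point (between the pads) lies 19 mm behind it; z points along the fingers, x is the direction in which the jaws open and shut, and the axes are right-handed (so a half turn about z gives the same grasp; the last joint's range is limited). The gripper opens to 92 mm and grips with 3 to 60 N. Pads are 20 mm wide; open, the fingers measure 128 mm over their backs; the gripper's body (75 mm by 189 mm) begins 69 mm behind the grasp point.
Start: joints at [0.998, 0.158, 1.597, -0, 1.386, -0.21], TCP at [0.204, 0.538, 0.215] pointing down, gripper open.
Joint ranges: [-2.91, 2.91], [-0.94, 2.29], [0.18, 2.7], [-1.29, 4.43], [0.17, 2.64], [-3, 3]. Speed limits (rad/s): [2.57, 2.57, 3.14, 3.14, 3.14, 3.14].

INTERFACE

Orientations are given as a rotation vector (axis times angle).
In Python, from workcell import bot gives the robot as it stands. Calls block until the motion is done:
- bot.goto(position, orientation): joint-space move of the TCP to a pose.
- bot.line_to(position, rot=None, max_speed=0.15): straight line of the TCP; rot=None keeps the orientation; max_speed is the mean speed in m/s.
- bot.set_joints(angles): joint-space move.
- bot.set_gripper(opening, newtons=None): opening from 0.0 (shut) to 1.0 (fully open); newtons is the grip in N (None keeps the last); returns when the fingers have stopped.
- bot.hold(seconds).
- bot.inverse_kinematics(position, orientation): joint angles nearest the present ones, or None.
- bot.read_camera(name): name is "scene" or "top" or "wrist"; returns a dict with "pixels" (384x512x3 uint8, blue, green, red), "fx", "fy", "cx", "cy" (pixels), "k1" (the pictures are not rectified: a ray, as slopes to the right and down, at radius r is drawn at 1 + k1 r^2 times it, then the intrinsics apply), "R" (3x3) and "t" (3): a world point X has camera coordinates R X + t. Camera axes: x right, y down, z forward; pixel columns grow to the right and rows downward; lengths in m; the calibration is good to about 2 mm. A picture is of the moment at which its call begins. There is no depth.
A pose or a line that the arm cannot do raises bot.MotionError and nothing moves.
- bot.job_done(): hands the job in, once; it reports no verdict.
Readings, each from a call of its own:
- bot.current_clock(): time.
- bot.current_joints(): joint angles.
- bot.current_joint_vel(): joint speeds.
- bot.current_effort(): joint torques, N m.
- bot.current_ee_pos(): TCP position.
- bot.current_tool_rot(): TCP orientation.
- bot.current_contact_force(): force on the tool from outside, world axes, zero at the start.
- bot.current_ft_torque(): the same for the moment, N m.
- bot.current_opening(): opening from 0.0 (shut) to 1.0 (fully open).
Only numpy, scipy, OpenCV 4.12 (cv2) and the standard library are available. Lean on these libraries where they do the work, as an engineer would, in place of code of your own. Each camera call takes 0.05 s, during which the arm holds its last target.

## Working session

There is one attempt and no reset: what is moved stays moved. The work goes in short steps, each a Python script; the robot and the scene stay as the last script left them, time stands still between calls to the robot, and variables do not carry over. Pictures are saved under pics/ and viewed, and the job is handed in when it is done.

```bash
ls; mkdir -p pics; python3 - <<'E'
from workcell import bot
import cv2
for n in("scene","top","wrist"):
    c=bot.read_camera(n); cv2.imwrite(f"pics/{n}0.png",c["pixels"])
    print(n,c["fx"],c["cx"],c["cy"],c["k1"],c["R"],c["t"])
print(bot.current_clock(),bot.current_tool_rot(),bot.current_contact_force())
E
```

```text
pics
scene 443.60500492318425 258.12118957457045 190.60694498949033 -0.0029102170761533728 [[ 0.67103371  0.74142192  0.00270223]
 [ 0.54391062 -0.48979013 -0.68137131]
 [-0.5038601   0.45869289 -0.73193294]] [-0.36044866 -0.23352738  1.60596636]
top 462.8418953899719 252.64097682524397 189.1792895819323 0.06150459325132191 [[ 0.00153669 -0.99979341  0.02026747]
 [-0.99143277 -0.00417033 -0.13055141]
 [ 0.13060896 -0.01989321 -0.99123436]] [-0.03014356  0.55224501  1.60293013]
wrist 345.7989303278263 249.42972017178062 191.55489533708118 0.00378368932716009 [[ 0.35498393  0.9348696  -0.00229051]
 [ 0.89931236 -0.34081095  0.27401676]
 [ 0.2553893  -0.09933143 -0.96172219]] [-0.57338936 -0.03112511  0.39192084]
0.15 [ 2.58528292e+00  1.78388485e+00 -2.10385353e-03] [-0.16657924  0.19790383  0.89311008]
```

View pics/scene0.png

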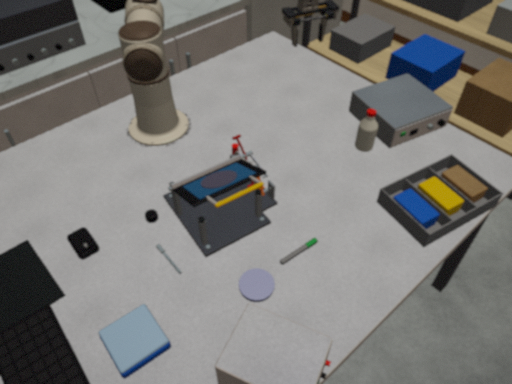

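View pics/top0.png

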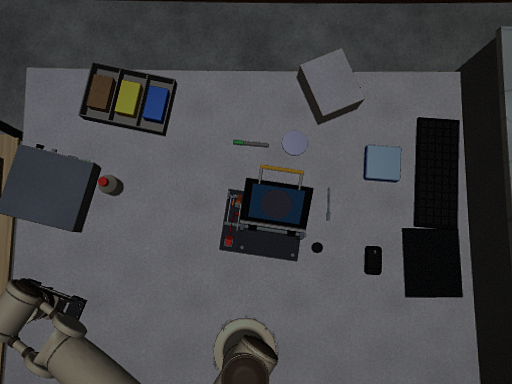

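View pics/wrist0.png

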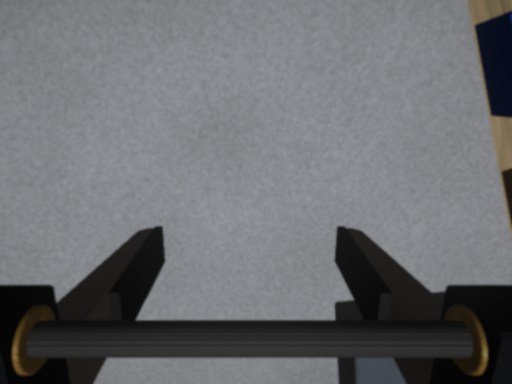

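The top view shows the stand at around (265,220), with its yellow bar at (282,170) away from the robot and the ratchet side on the left. In the scene view the bar runs from (218,203) to (264,186). I'll enlarge both.

```bash
python3 - <<'E'
import cv2
a=cv2.imread("pics/top0.png")[150:270,210:330]; cv2.imwrite("pics/topc.png",cv2.resize(a,None,fx=5,fy=5,interpolation=cv2.INTER_CUBIC))
a=cv2.imread("pics/scene0.png")[130:260,150:300]; cv2.imwrite("pics/scenec.png",cv2.resize(a,None,fx=4.6,fy=4.6,interpolation=cv2.INTER_CUBIC))
E
```

```text
(no output)
```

View pics/topc.png

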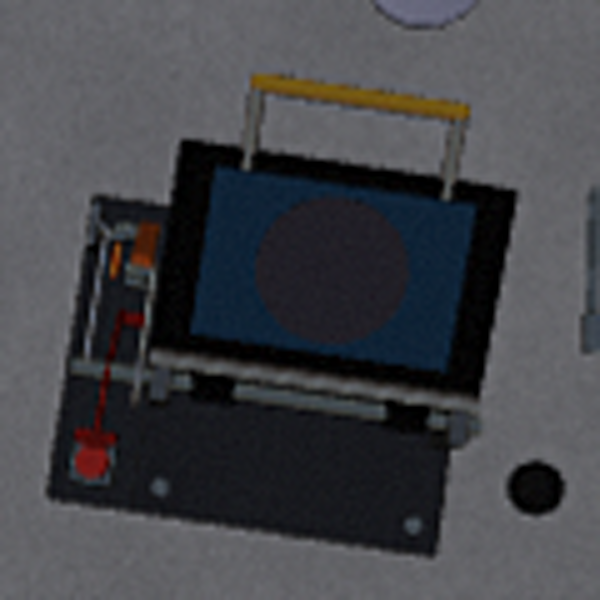

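View pics/scenec.png

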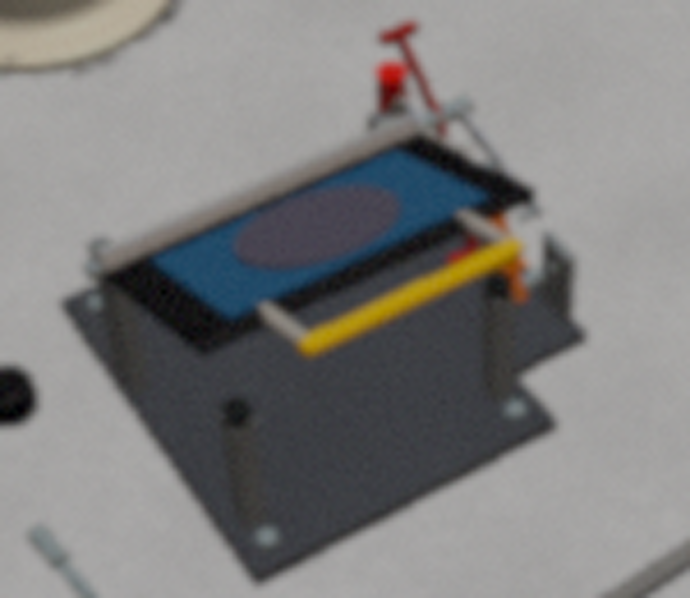

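```bash
cat > h.py <<'E'
import numpy as np, cv2
def ray(c,u,v):
    K=np.array([[c["fx"],0,c["cx"]],[0,c["fy"],c["cy"]],[0,0,1.]])
    x=cv2.undistortPoints(np.array([[[u,v]]],float),K,np.array([c["k1"],0,0,0.]))[0,0]
    # cv2 inverts r*(1+k1 r^2)
    R=np.array(c["R"]);t=np.array(c["t"])
    d=R.T@np.array([x[0],x[1],1]);return -R.T@t,d/np.linalg.norm(d)
def tri(rays):
    A=sum(np.eye(3)-np.outer(d,d) for o,d in rays);b=sum((np.eye(3)-np.outer(d,d))@o for o,d in rays)
    p=np.linalg.solve(A,b);return p,[np.linalg.norm(np.cross(p-o,d)) for o,d in rays]
def atz(r,z):
    o,d=r;return o+d*(z-o[2])/d[2]
def proj(c,X):
    p=np.array(c["R"])@X+np.array(c["t"]);x=p[:2]/p[2];x=x*(1+c["k1"]*(x@x));return np.array([c["fx"]*x[0]+c["cx"],c["fy"]*x[1]+c["cy"]])
E
python3 - <<'E'
from workcell import bot
from h import *
T=bot.read_camera("top");S=bot.read_camera("scene")
t=lambda u,v:ray(T,210+(u+.5)/5-.5,150+(v+.5)/5-.5)
s=lambda u,v:ray(S,150+(u+.5)/4.6-.5,130+(v+.5)/4.6-.5)
P={}
for n,a,b in[("bar+",(254,82),(515,246)),("bar-",(467,112),(307,346)),("buf",(92,461),(391,73))]:
    P[n],e=tri([t(*a),s(*b)]);print(n,P[n].round(4),np.round(e,4))
for n,a in[("BL",(50,497)),("BR",(437,553)),("TL",(93,196))]:print(n,atz(t(*a),.012).round(4))
for n,a in[("near",(258,580)),("left",(66,303)),("right",(553,425)),("r2",(583,338))]:print("s",n,atz(s(*a),.012).round(4))
# hinge ends bolts top: (470,428); left outer post (78,367)
print("hinge-",[tri([t(462,425),s(100,250)])])
m=(P["bar+"]+P["bar-"])/2;d=P["bar+"]-P["bar-"];print(m,np.linalg.norm(d),np.arctan2(-d[0],d[1]))
E
```

```text
bar+ [ 0.605  -0.05    0.2043] [0.0002 0.0002]
bar- [ 0.5867 -0.1843  0.2074] [0.0017 0.0017]
buf [0.3664 0.0553 0.1134] [0.001 0.001]
BL [0.3423 0.0871 0.012 ]
BR [ 0.3038 -0.1858  0.012 ]
TL [0.5566 0.0587 0.012 ]
s near [ 0.57   -0.2224  0.012 ]
s left [ 0.3081 -0.1818  0.012 ]
s right [ 0.6012 -0.0121  0.012 ]
s r2 [0.561  0.0526 0.012 ]
hinge- [(array([ 0.38935023, -0.18985418,  0.13156272]), [np.float64(0.00033052520770009386), np.float64(0.0003305252077002183)])]
[ 0.59585108 -0.11718506  0.20583158] 0.13554188692836644 -0.13508127800231243
```

Triangulated bar middle is at about (0.596,-0.117,0.206), so the tilt is about 0.42 (second notch). Stand yaw is about -0.14, which puts the hinge near (0.406,-0.090). I'll move above the bar and check with the wrist camera from two places.

```bash
cat >> h.py <<'E'
from scipy.spatial.transform import Rotation as Rn
def rot(yaw,pitch=0):
    # tool down, x along yaw direction
    x=np.array([np.cos(yaw),np.sin(yaw),0]);z=np.array([0,0,-1.]);y=np.cross(z,x)
    return Rn.from_matrix(np.c_[x,y,z]).as_rotvec()
E
python3 - <<'E'
from workcell import bot
from h import *
p=bot.current_ee_pos();yaw=-.142
bot.set_gripper(0.42)
bot.line_to([p[0],p[1],.36],max_speed=.25)
bot.goto([.596,-.117,.33],rot(yaw))
W1=bot.read_camera("wrist");cv2.imwrite("pics/w1.png",W1["pixels"])
bot.line_to([.646,-.160,.33],max_speed=.2)
W2=bot.read_camera("wrist");cv2.imwrite("pics/w2.png",W2["pixels"])
import pickle;pickle.dump((W1,W2),open("w.pkl","wb"))
print(bot.current_ee_pos(),bot.current_joints(),bot.current_clock(),bot.current_contact_force())
E
```

```text
[ 0.64563171 -0.15912036  0.33002342] [-4.23088102e-01  3.52077633e-01  1.14227890e+00  2.87514069e-04
  1.64788148e+00 -2.81746488e-01] 5.1583 [-1.18843845  0.84474843  0.28238911]
```

View pics/w1.png

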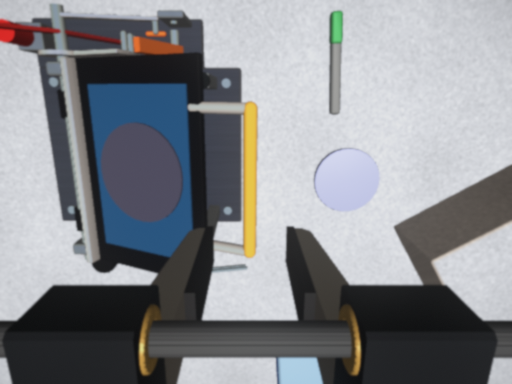

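View pics/w2.png

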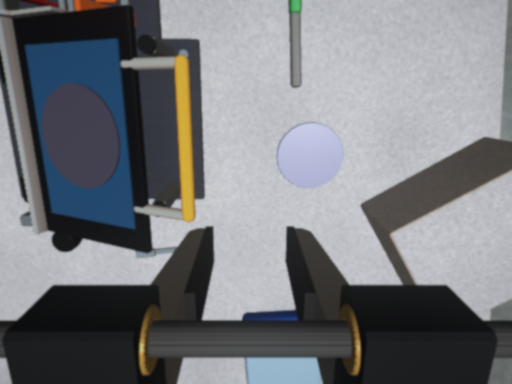

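Wrist 1: the bar runs from (251,105) to (250,254). Wrist 2: from (182,58) to (189,218). The bar is parallel to the fingers' flats and the approach is clear.

```bash
python3 - <<'E'
from h import *
import pickle
W=pickle.load(open("w.pkl","rb"))
def mid(c):
    hsv=cv2.cvtColor(c["pixels"],cv2.COLOR_BGR2HSV);m=cv2.inRange(hsv,(18,150,90),(32,255,255))
    n,l,st,_=cv2.connectedComponentsWithStats(m);k=1+np.argmax(st[1:,4]);ys,xs=np.where(l==k)
    vx,vy,x0,y0=cv2.fitLine(np.c_[xs,ys].astype(np.float32),cv2.DIST_L2,0,.01,.01).ravel()
    s=(xs-x0)*vx+(ys-y0)*vy
    a,b=[np.array([x0+q*vx,y0+q*vy]) for q in(s.min(),s.max())]
    return sorted([a,b],key=lambda p:p[1])
M=[mid(c) for c in W];print(M)
P=[]
for i in(0,1):
    p,e=tri([ray(W[j],*M[j][i]) for j in(0,1)]);P.append(p);print(p.round(4),np.round(e,4))
m=(P[0]+P[1])/2;d=P[0]-P[1];print(m,np.linalg.norm(d),np.arctan2(-d[0],d[1]))
E
```

```text
[[array([249.76850389, 102.98741389]), array([248.90538585, 256.00510596])], [array([180.80743512,  55.82612395]), array([188.30833174, 220.07725487])]]
[ 0.6062 -0.0478  0.2058] [0.0003 0.0003]
[ 0.5858 -0.1854  0.2056] [0.0001 0.0001]
[ 0.59603166 -0.11661863  0.20570068] 0.1390944903258366 -0.1471372989856988
```

Both pairs of views agree. Now grasp.

```bash
cat >> h.py <<'E'
YAW=-.145
UX=np.array([np.cos(YAW),np.sin(YAW),0]);UY=np.array([-np.sin(YAW),np.cos(YAW),0]);UZ=np.array([0,0,1.])
HINGE=np.array([.596,-.117,.2056])-.21*(np.cos(.42)*UX+np.sin(.42)*UZ)
def barp(a,H=None,r=.21): return (HINGE if H is None else H)+r*(np.cos(a)*UX+np.sin(a)*UZ)
def tcp(a,H=None,r=.21): return barp(a,H,r)-np.array([0,0,.019])
def force(bot,n=5):
    F=[]
    for _ in range(n): F.append(bot.current_contact_force()); bot.hold(.02)
    return np.mean(F,0)
def comp(F,a): # force on tool: (tangential up-arc, radial outward, y)
    F=np.array(F);t=-np.sin(a)*UX+np.cos(a)*UZ;r=np.cos(a)*UX+np.sin(a)*UZ
    return np.array([F@t,F@r,F@UY])
def angle(bot): 
    v=np.array(bot.current_ee_pos())+[0,0,.019]-HINGE;return np.arctan2(v[2],v@UX),np.hypot(v[2],v@UX)
E
python3 - <<'E'
from workcell import bot
from h import *
g=tcp(.42)
bot.goto(g+[0,0,.1],rot(YAW)) 
bot.line_to(g+[0,0,.05],rot(YAW),max_speed=.15)
f0=force(bot);print(f0,bot.current_ee_pos(),g)
bot.line_to(g,rot(YAW),max_speed=.08)
print(force(bot))
bot.set_gripper(0.0,25)
f=force(bot);print(f,f-f0,bot.current_opening(),angle(bot),bot.current_clock())
np.save("f0.npy",f0)
W1=bot.read_camera("wrist");cv2.imwrite("pics/w3.png",W1["pixels"])
E
```

```text
[-0.09899941  0.04235973 -0.08228948] [ 0.59708921 -0.11759657  0.23848232] [ 0.596  -0.117   0.1866]
[-0.01870844  0.15185308 -0.05528592]
[ 0.31348606 -0.35035128  0.46370144] [ 0.41248546 -0.39271102  0.54599092] 0.12088122178899718 (np.float64(0.4204149082807036), np.float64(0.210172562251092)) 7.6083
```

View pics/w3.png

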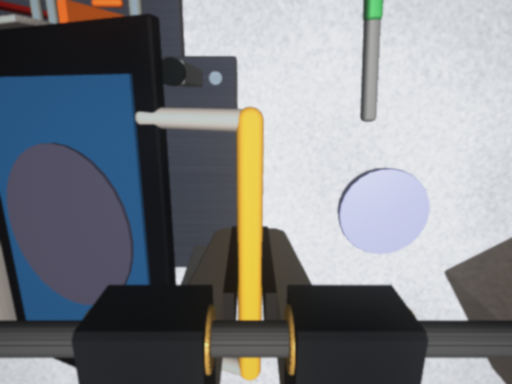

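The bar is held between the pads, at column 250, with an opening of about 11 mm. Raising in steps to 0.97 while logging force.

```bash
python3 - <<'E'
from workcell import bot
from h import *
f0=np.load("f0.npy")
for a in [.45,.5,.56,.62,.68,.74,.8,.86,.92,.97]:
    bot.line_to(tcp(a),max_speed=.06)
    f=comp(force(bot,3)-f0,a);aa,r=angle(bot)
    print(a,round(aa,4),round(r,4),f.round(2),round(bot.current_clock(),2))
    if abs(f).max()>14: print("stop");break
E
```

```text
0.45 0.4491 0.2102 [-2.25  1.46 -0.46] 7.97
0.5 0.499 0.2104 [-2.61  2.18  0.18] 8.34
0.56 0.5589 0.2107 [-2.6   4.55  0.65] 8.75
0.62 0.6184 0.2109 [-2.44  5.99  0.87] 9.16
0.68 0.6779 0.2113 [-2.3   7.27  0.86] 9.57
0.74 0.7373 0.2116 [-1.63  8.01  1.36] 9.97
0.8 0.7974 0.212 [-1.96  8.52  0.7 ] 10.38
0.86 0.8572 0.2124 [-2.13  9.64  1.9 ] 10.79
0.92 0.9167 0.2128 [-2.23 10.4   1.49] 11.2
0.97 0.9662 0.2131 [-1.76 11.57  2.15] 11.57
```

Radial force has grown to 11.6 N: the true arc lies about 3 mm outside the one I assumed. The EE has been following the real arc, so I'll refit the hinge from it and null the radial force.

```bash
cat >> h.py <<'E'
HINGE=HINGE-.0024*UX+.0054*UZ
E
python3 - <<'E'
from workcell import bot
from h import *
f0=np.load("f0.npy")
a0,r=angle(bot);print(a0,r)
dr=0
for a in [a0,a0,a0+.03]:
    bot.line_to(tcp(a,r=.21+dr),max_speed=.05)
    f=comp(force(bot,5)-f0,a);aa,r=angle(bot)
    print(round(a,4),round(aa,4),round(r,4),round(dr,4),f.round(2),round(bot.current_clock(),2))
    dr+=np.clip(.6*f[1]/3700,-.002,.002)
c=bot.read_camera("top");a=c["pixels"][150:270,210:330];cv2.imwrite("pics/topc2.png",cv2.resize(a,None,fx=5,fy=5,interpolation=cv2.INTER_CUBIC))
c=bot.read_camera("scene");a=c["pixels"][120:250,180:330];cv2.imwrite("pics/scenec2.png",cv2.resize(a,None,fx=4.6,fy=4.6,interpolation=cv2.INTER_CUBIC))
E
```

```text
0.942182581176685 0.21010940574801867
0.9422 0.9401 0.2101 0 [-2.89  5.94  1.13] 11.91
0.9422 0.9417 0.2101 0.001 [-2.88  1.96  0.64] 12.24
0.9722 0.9729 0.2103 0.0013 [-1.56 -0.92  1.03] 12.6
```

View pics/topc2.png

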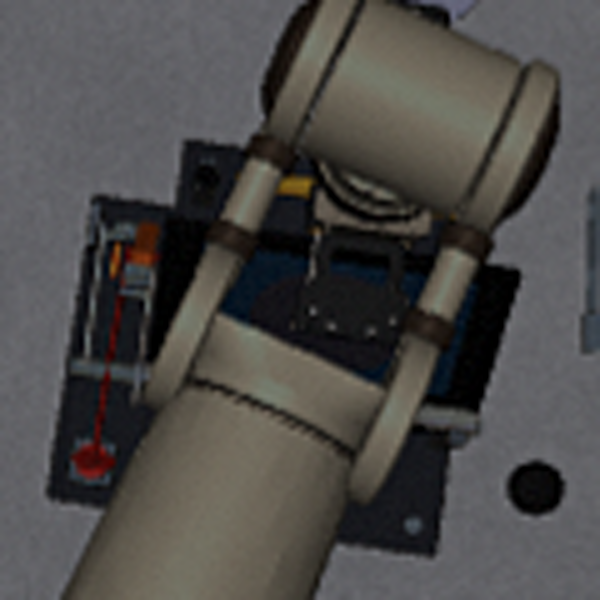

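View pics/scenec2.png

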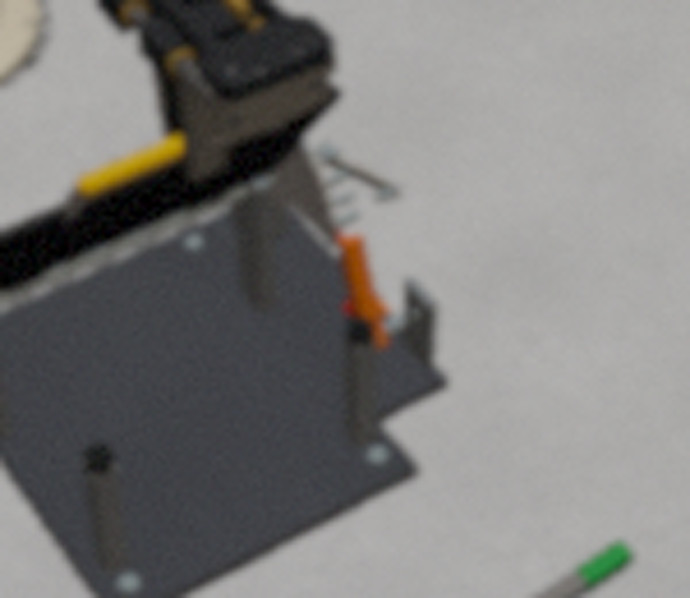

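The scene crop shows the orange pawl from (350,240) to (378,340), still leaning in. In the top crop the cam head is over the buffer at (92,460). Continuing gently into the buffer.

```bash
cat > up.py <<'E'
from workcell import bot
from h import *
import sys
goal=float(sys.argv[1]);base=-1.7
f0=np.load("f0.npy");a,r=angle(bot);dr=.0011;touch=None
while True:
    a+=.02 if touch is None else .007
    bot.line_to(tcp(a,r=.21+dr),max_speed=.04)
    f=comp(force(bot,5)-f0,a);aa,r=angle(bot)
    print(round(a,4),round(aa,4),round(r,4),round(dr,4),f.round(2),round(bot.current_clock(),2))
    dr+=np.clip(.4*f[1]/3700,-.0015,.0015)
    if touch is None and f[0]<base-1.5: touch=aa
    if f[0]<base-goal or aa>1.36 or bot.current_clock()>35: break
c=bot.read_camera("scene");a=c["pixels"][120:250,180:330];cv2.imwrite("pics/scenec%s.png"%sys.argv[2],cv2.resize(a,None,fx=4.6,fy=4.6,interpolation=cv2.INTER_CUBIC))
E
python3 up.py 8.5 3
```

```text
0.9925 0.9936 0.2104 0.0011 [-2.07 -3.53  0.39] 13.04
1.0125 1.0134 0.2104 0.0007 [-1.62 -4.12  0.84] 13.38
1.0325 1.0331 0.2105 0.0003 [-1.59 -3.05  1.29] 13.72
1.0525 1.0525 0.2105 -0.0001 [-1.85 -0.57  2.02] 14.07
1.0725 1.0721 0.2105 -0.0001 [-1.43  1.19  2.69] 14.41
1.0925 1.0918 0.2106 0.0 [-1.47  2.03  3.12] 14.75
1.1125 1.1118 0.2106 0.0002 [-1.44  3.35  3.11] 15.09
1.1325 1.1306 0.2107 0.0006 [-3.41  2.97  3.4 ] 15.43
1.1395 1.1372 0.2108 0.0009 [-3.69  1.97  3.2 ] 15.77
1.1465 1.1435 0.2108 0.0011 [-5.12  1.13  2.82] 16.1
1.1535 1.15 0.2108 0.0012 [-5.92  1.16  3.02] 16.43
1.1605 1.1564 0.2109 0.0014 [-6.67  0.56  2.64] 16.77
1.1675 1.1628 0.2109 0.0014 [-7.52  0.23  2.6 ] 17.1
1.1745 1.1691 0.211 0.0015 [-7.93  0.38  2.59] 17.43
1.1815 1.1754 0.211 0.0015 [-9.08 -0.24  2.75] 17.77
1.1885 1.1816 0.211 0.0015 [-9.65 -0.14  2.39] 18.1
1.1955 1.1878 0.2111 0.0015 [-10.99  -0.22   2.75] 18.43
```

View pics/scenec3.png

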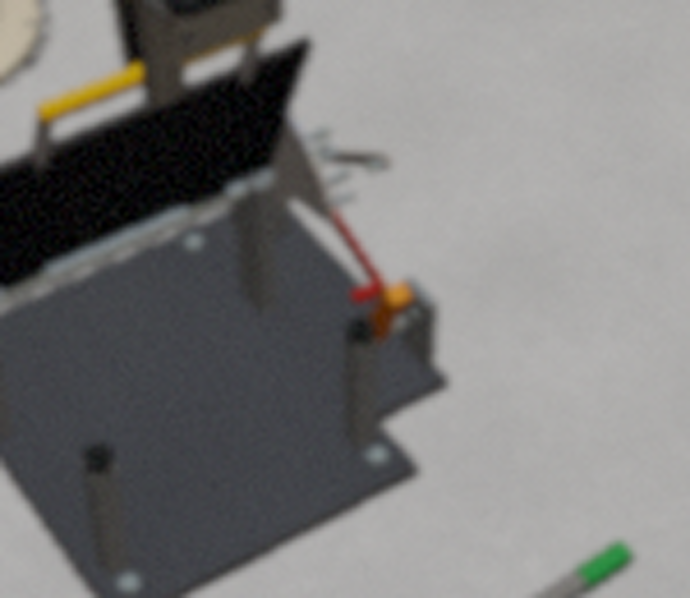

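The pawl now points outward: its head moved from (350,240) to (400,293). Measured growth is about 9.4 N. I'll back off to about 0.95 and check that it stays out before passing the top notch.

```bash
cat > dn.py <<'E'
from workcell import bot
from h import *
import sys
end=float(sys.argv[1]);step=float(sys.argv[2]);lim=float(sys.argv[3])
f0=np.load("f0.npy");a,r=angle(bot);dr=float(sys.argv[5])
while a-end>1e-4:
    a=max(end,a-step)
    bot.line_to(tcp(a,r=.21+dr),max_speed=.06)
    f=comp(force(bot,3)-f0,a);aa,r=angle(bot)
    print(round(a,4),round(aa,4),round(r,4),round(dr,4),f.round(2),round(bot.current_clock(),2))
    dr+=np.clip(.5*f[1]/3700,-.0015,.0015)
    if f[0]>lim: print("resist");break
c=bot.read_camera("scene");a=c["pixels"][120:250,180:330];cv2.imwrite("pics/scenec%s.png"%sys.argv[4],cv2.resize(a,None,fx=4.6,fy=4.6,interpolation=cv2.INTER_CUBIC))
E
python3 dn.py .95 .06 5 4 .0015
```

```text
1.1279 1.1279 0.2111 0.0015 [-2.02  1.3   2.8 ] 18.93
1.0679 1.0679 0.211 0.0017 [-0.8  -0.19  2.03] 19.33
1.0079 1.0073 0.2112 0.0016 [-0.41 -1.03  1.45] 19.74
0.95 0.9491 0.2114 0.0015 [-0.67 -1.05  0.51] 20.14
```

View pics/scenec4.png

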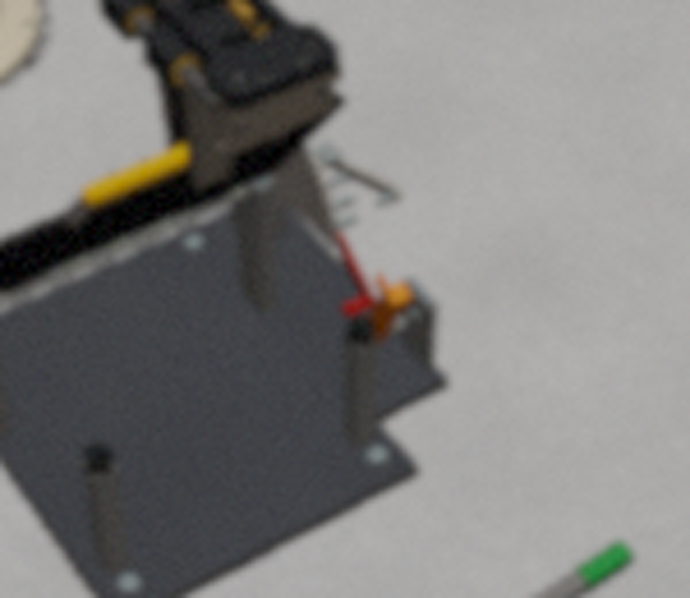

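The pawl stays out (head at (398,293)). Lowering on down.

```bash
python3 dn.py .77 .02 3 5 .0014 && python3 dn.py .1 .08 4 6 .001
```

```text
0.9296 0.9292 0.2114 0.0014 [-0.95 -1.21 -0.26] 20.49
0.9096 0.9089 0.2115 0.0012 [-1.19 -0.72 -0.31] 20.79
0.8896 0.8887 0.2114 0.0011 [-0.74  0.23 -1.65] 21.09
0.8696 0.8688 0.2114 0.0012 [-0.85  0.48 -1.91] 21.39
0.8496 0.8488 0.2113 0.0012 [-0.87  1.16 -1.76] 21.69
0.8296 0.8289 0.2113 0.0014 [-0.88 -0.02 -3.22] 21.99
0.8096 0.8089 0.2112 0.0014 [-1.15 -0.3  -3.41] 22.29
0.7896 0.7891 0.2112 0.0013 [-1.43 -0.3  -3.87] 22.59
0.77 0.7695 0.2113 0.0013 [-1.07 -0.34 -3.83] 22.89
0.6898 0.688 0.2114 0.001 [-0.73  1.01 -4.39] 23.43
0.6098 0.6064 0.2114 0.0011 [-2.08  2.46 -4.24] 23.91
0.5298 0.5259 0.2115 0.0015 [-0.93  2.42 -3.81] 24.39
0.4498 0.4464 0.2115 0.0018 [-2.03  1.76 -3.35] 24.88
0.3698 0.3674 0.2116 0.002 [-1.39  0.42 -3.55] 25.36
0.2898 0.2886 0.2118 0.0021 [-1.27 -0.44 -2.68] 25.84
0.2098 0.209 0.2119 0.002 [-1.24 -0.52 -1.6 ] 26.32
0.1298 0.1293 0.212 0.002 [-1.71 -0.41 -1.66] 26.81
0.1 0.0997 0.212 0.0019 [-1.44  1.1  -1.72] 27.12
```

View pics/scenec6.png

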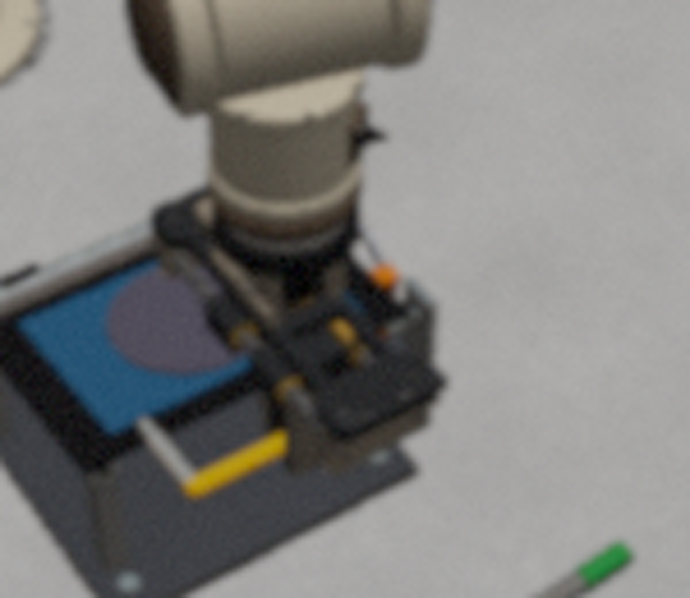

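```bash
python3 dn.py -.08 .015 5 7 .0019; python3 -c "
from workcell import bot
print(bot.current_ee_pos())"
```

```text
0.0851 0.0847 0.212 0.0019 [-1.78  1.01 -0.99] 27.47
0.0701 0.0693 0.212 0.002 [-1.04  0.62 -1.09] 27.77
0.0551 0.0541 0.212 0.0021 [-1.35  0.76 -0.83] 28.07
0.0401 0.0388 0.212 0.0022 [-1.72  0.03 -0.34] 28.37
0.0251 0.0238 0.212 0.0022 [-1.24 -0.71 -0.86] 28.67
0.0101 0.0094 0.2121 0.0021 [-1.39 -0.41  0.13] 28.97
-0.0049 -0.0004 0.2121 0.0021 [ 4.9  -4.67 -0.17] 29.27
-0.0199 -0.0013 0.2122 0.0014 [ 18.72 -10.63   1.72] 29.57
resist
[ 0.61382478 -0.11966586  0.10611375]
```

View pics/scenec7.png

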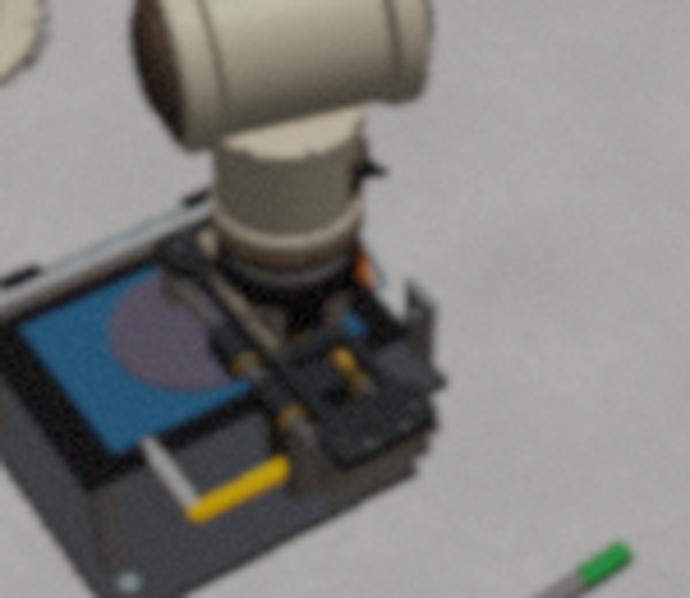

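The board is flat: firm stop at model tilt 0.00, and the pawl has swung in (head at (362,270)). I'll relieve the load, raise to about 0.27, then lower in fine steps until the notch takes the load.

```bash
python3 - <<'E'
from workcell import bot
from h import *
f0=np.load("f0.npy");dr=.0021
def st(a,v=.06):
    global dr
    bot.line_to(tcp(a,r=.21+dr),max_speed=v)
    f=comp(force(bot,4)-f0,a);aa,r=angle(bot)
    print(round(a,4),round(aa,4),round(r,4),round(dr,4),f.round(2),round(bot.current_clock(),2))
    dr+=np.clip(.5*f[1]/3700,-.001,.001); return f,aa
st(0.005);
for a in np.arange(.05,.271,.055): st(a)
bot.hold(.3)
c=bot.read_camera("scene");p=c["pixels"][120:250,180:330];cv2.imwrite("pics/scenec8.png",cv2.resize(p,None,fx=4.6,fy=4.6,interpolation=cv2.INTER_CUBIC))
c=bot.read_camera("top");p=c["pixels"][150:270,210:330];cv2.imwrite("pics/topc8.png",cv2.resize(p,None,fx=5,fy=5,interpolation=cv2.INTER_CUBIC))
E
```

```text
0.005 0.0023 0.212 0.0021 [-2.15 -1.56 -0.65] 29.93
0.05 0.05 0.212 0.0019 [-2.45 -0.47 -0.32] 30.31
0.105 0.1057 0.2121 0.0018 [-2.57  0.14  0.41] 30.72
0.16 0.1599 0.2121 0.0018 [-2.53  1.17  0.41] 31.12
0.215 0.2147 0.2122 0.002 [-2.1   1.49  0.58] 31.53
0.27 0.2691 0.2123 0.0022 [-2.4   1.36  0.32] 31.94
```

View pics/scenec8.png

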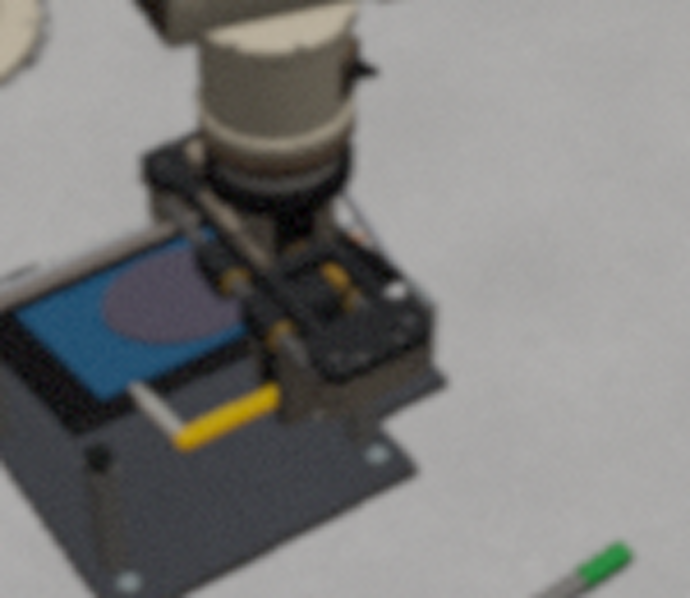

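Now lower in fine steps, stopping once the bar's weight is off.

```bash
python3 - <<'E'
from workcell import bot
from h import *
f0=np.load("f0.npy");dr=.0022;a=.27
while a>.14:
    a-=.012 if a>.24 else .004
    bot.line_to(tcp(a,r=.21+dr),max_speed=.03)
    f=comp(force(bot,4)-f0,a);aa,r=angle(bot)
    print(round(a,4),round(aa,4),round(r,4),round(dr,4),f.round(2),round(bot.current_clock(),2))
    dr+=np.clip(.5*f[1]/3700,-.001,.001)
    if f[0]>1.5: break
c=bot.read_camera("scene");p=c["pixels"][120:250,180:330];cv2.imwrite("pics/scenec9.png",cv2.resize(p,None,fx=4.6,fy=4.6,interpolation=cv2.INTER_CUBIC))
E
```

```text
0.258 0.2576 0.2123 0.0022 [-3.21  2.49  1.01] 32.66
0.246 0.2451 0.2123 0.0025 [-2.96  1.14  1.08] 32.98
0.234 0.2329 0.2122 0.0027 [-2.83  0.16  0.87] 33.29
0.23 0.2292 0.2123 0.0027 [-2.51 -1.35  0.64] 33.61
0.226 0.2254 0.2123 0.0025 [-2.29 -1.72  0.28] 33.92
0.222 0.2218 0.2123 0.0023 [-2.69 -1.16  0.59] 34.24
0.218 0.2179 0.2123 0.0021 [-2.07 -0.63  0.32] 34.56
0.214 0.214 0.2123 0.0021 [-2.08 -0.38  0.84] 34.88
0.21 0.2106 0.2123 0.002 [-0.94  0.58  1.36] 35.19
0.206 0.2075 0.2123 0.0021 [1.55 0.   1.21] 35.51
```

The prop took the load at 0.207 to 0.21, which is the lowest notch. Release and retreat straight up.

```bash
python3 - <<'E'
from workcell import bot
from h import *
bot.set_gripper(.42);bot.hold(.2)
p=np.array(bot.current_ee_pos());print(p,force(bot),bot.current_opening())
bot.line_to(p+[0,0,.2],max_speed=.1)
bot.line_to(np.array([.50,.30,.36]),max_speed=.25)
bot.hold(.5)
T=bot.read_camera("top");S=bot.read_camera("scene")
cv2.imwrite("pics/topf.png",T["pixels"])
p=S["pixels"][130:260,150:300];cv2.imwrite("pics/scenef.png",cv2.resize(p,None,fx=4.6,fy=4.6,interpolation=cv2.INTER_CUBIC))
p=T["pixels"][150:270,210:330];cv2.imwrite("pics/topcf.png",cv2.resize(p,None,fx=5,fy=5,interpolation=cv2.INTER_CUBIC))
print(bot.current_clock(),bot.current_contact_force())
E
```

```text
[ 0.60933043 -0.11897525  0.14975323] [-0.32661868 -0.44906835 -0.00271877] 0.4206121574861871
41.05 [ 0.19149038 -0.21891195  0.54144269]
```

View pics/scenef.png

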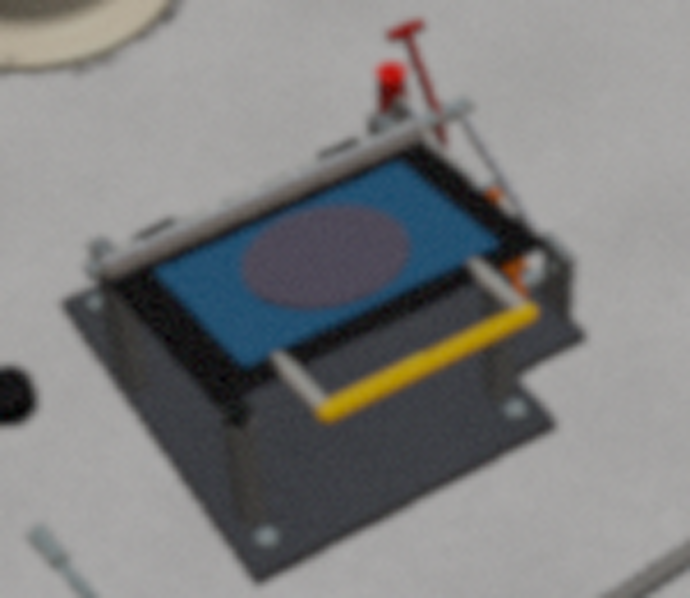

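View pics/topf.png

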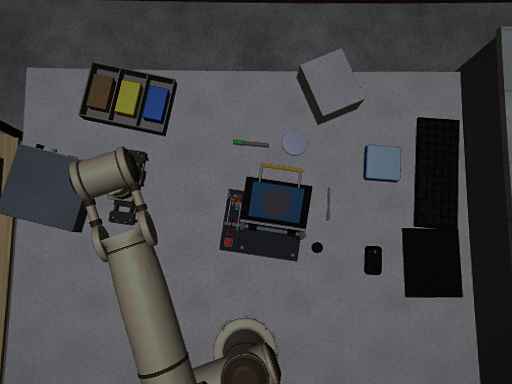

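View pics/topcf.png

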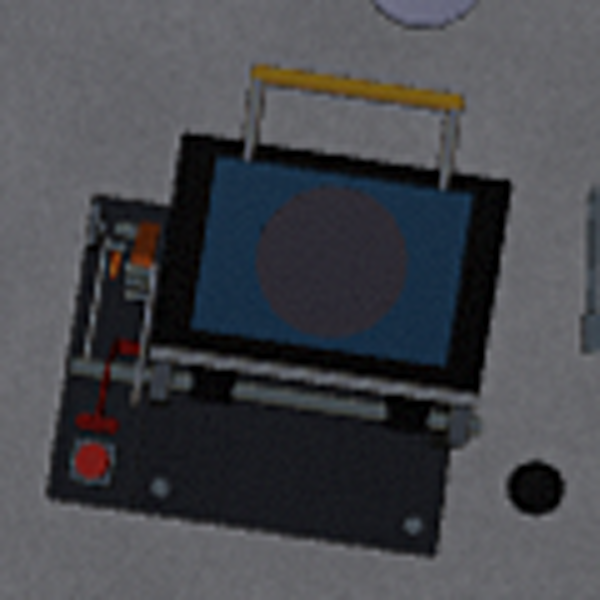

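```bash
python3 - <<'E'
from workcell import bot
from h import *
T=bot.read_camera("top");S=bot.read_camera("scene")
t=lambda u,v:ray(T,210+(u+.5)/5-.5,150+(v+.5)/5-.5)
s=lambda u,v:ray(S,150+(u+.5)/4.6-.5,130+(v+.5)/4.6-.5)
z=[]
for a,b in[((256,73),(532,311)),((460,102),(325,411))]:
    p,e=tri([t(*a),s(*b)]);z.append(p[2]);print(p.round(4),np.round(e,4))
print(np.arcsin((np.mean(z)-.12)/.21))
cv2.imwrite("pics/scenef2.png",S["pixels"])
print(bot.current_ee_pos(), bot.current_joint_vel(), bot.current_clock())
E
```

```text
[ 0.6194 -0.0517  0.1635] [0.0013 0.0013]
[ 0.6001 -0.1855  0.1666] [0.0013 0.0013]
0.21621229888745933
[0.49999526 0.30002592 0.35999656] [ 0.00062047 -0.00085705  0.000718    0.00027313  0.00176829  0.00107033] 41.15
```

View pics/scenef2.png

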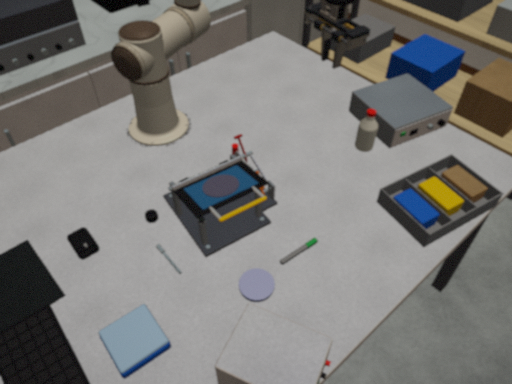

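The bar has come down to z of about 0.165, a tilt of about 0.216 and within 0.17 to 0.25. The bottle (367,130), marker (300,250), dish (257,284), tweezers, cap, mouse and box are all at their starting pixels, and the arm is clear. Handing in.

```bash
python3 -c "
from workcell import bot
print(bot.job_done(),bot.current_clock())"
```

```text
the job is handed in; nothing more can be done
the job is handed in; nothing more can be done
```

The board is now propped in its lowest notch, and I handed the job in at about 41 s. No verdict was reported.

**What I did**
- I gripped the yellow bar with the board at 0.42 rad and raised it into the buffer. First touch was at about 1.12 rad, and I stopped at about 1.19 rad.
- The scene camera showed the pawl tipped out, and it stayed out as I backed off.
- I lowered the board until it met a firm stop at about 0.00 rad. The picture showed the pawl swung back in.
- I raised it to about 0.27 rad, then eased it down until the notch took the weight at about 0.21 rad. Then I let go and moved the arm clear.

**Last checks**
- The bar measured from two camera views gives a tilt of about 0.216 rad, inside the 0.17 to 0.25 range.
- All loose objects are at their starting pixels in the scene view, and the contact force with the arm clear is near zero.

**What disagreed or ran high**
- **Arc off by a few mm:** the bar's real path did not match the one I worked out from the cameras. Radial force reached about 12 N on the first lift, until I refitted the hinge position.
- **Buffer force:** the reading had grown by about 9.4 N at the bar when I stopped. From the travel past first touch and the stated 0.9 N/mm it would be about 13 N. Both are under the 16 N limit.
- **Flat stop:** I pushed down with about 19 N for a moment with the board lying flat. The board should then rest on its supports and not on the pawl, but I have no reading of the ratchet load.

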